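# Seat the slide carrier in the reader by feel and start it

### The arm

A 6-joint arm with a two-finger parallel gripper is mounted at the origin on a cart in front of the work surface, level with it; the furniture and walls round the work are solid. World frame = base frame: x ahead of the robot, y to its left, z up, the work surface at z = 0. Lengths are in mm, angles in rad, forces in N, time in s.
With the tool pointing down it reaches from about 275 to 1000 mm from the base axis. Payload 8.4 kg.
Tool frame: the origin (TCP) lies at the very end of the fingers, on their centre line; the grasp point (between the pads) lies 19 mm behind it; z points along the fingers, y is the line along which they close (so a half turn about z gives the same grasp; the last joint's range is limited). The gripper opens to 85 mm and grips with 20 to 120 N. Pads are 22 mm wide; open, the fingers measure 114 mm over their backs; the gripper's body (76 mm by 85 mm) begins 54 mm behind the grasp point. The pads swing forward as they close: fully open they stand 13 mm farther back than shut.
Start: joints at [-1.15, 0.353, 1.633, -0, 1.155, -0.002], TCP at [256.446, -569.968, 231.281] pointing down, gripper open.
Joint ranges: [-2.63, 2.63], [-0.92, 2.1], [0.06, 2.66], [-1.3, 4.44], [0, 2.69], [-3.02, 3.02]. Speed limits (rad/s): [2.22, 2.22, 2.79, 3.14, 3.14, 3.14].

### API

Orientations are given as [roll, pitch, yaw] about the fixed x, y, z axes, in that order (R = Rz(yaw) Ry(pitch) Rx(roll)).
In Python, from rig import r, vision gives the robot as it stands. The module is installed in compiled form; this text tells all that it offers.
- The arm moves only by the tool play_rows, never from a script. Its argument "steps" is a list of rows, each an object with "delta_pos": the shift along the tool's x, y, z in cm, a list of three; "yaw": the turn about the tool's z in rad; "jaw": the opening in per cent of the stroke, from 0 (shut) to 100 (fully open). A call has exactly 8 rows; each row is the pose to reach, as a shift and turn from the pose commanded when the call began, along the tool's axes at that moment; what a row does not reach only later rows make up. A row lasts 1/10 s, in which the tool goes at most 50 mm and 8.59 degrees, less where a joint would pass 70% of its speed; a pose out of reach is approached as far as the arm can. A call with a gripper value outside its range is refused whole. The fingers move at their own pace and stop on an object; "grip_force" is the grip in N (left out, the last holds). Time passes only in rows, so rows that repeat a pose let the fingers close, or fill a call up. It gives the time, the measured TCP pose, the force, the opening and the grip force at its end, in the units of the state.
- r.sense(): the state, without advancing time (a new reading comes with each control period).
- vision.grab_frame(name): name is "scene" or "side" or "wrist"; returns (picture, depth): 420x560x3 uint8, red, green, blue; 420x560 float32, mm along the optical axis (not along the pixel's ray), 0 where there is no reading.
- vision.calibration(name): a dict with "mtx" (3x3 intrinsics, pixels), "extrinsics" (4x4, takes a point from camera to world coordinates). Camera axes: x right, y down, z forward; pixel columns grow to the right and rows downward; lengths in mm; the calibration is good to about 2 mm. A picture is of the moment at which its call begins: read the wrist's pose just before it. calibration takes no time and is no camera call; for the wrist camera it gives the pose at the moment of the call.
- r.sign_off(): hands the job in; it is judged then, once.
Trained networks look in the newest picture that a camera, given by its name, has taken for a name from the list of things; names that differ only in an ending like _2 or _b are one class to them, and where a whole thing is asked for, a point or a joint stands for the part that bears it (a point fixed in the world has none). Each returns a list of dicts, best first, with "conf" (0 to 1); they miss things now and then, are a little off and sometimes report something else, mostly with a low value. They report only what shows in the picture. A call takes as long as a camera call.
- vision.cut_out(camera, thing): "region" (420x560 bool, what is visible of it) and "uv" ([column, row] in pixels, amid what is visible of it).
- vision.landmark_of(camera, thing): "uv" ([column, row] in pixels: a listed point, or the origin of a listed thing).
The state is a dict: "clock": time; "qpos": joint angles; "qvel": joint speeds; "joint_efforts": joint torques, N m; "eef_pos": TCP position; "tcp_rot": TCP orientation; "contact_force": force on the tool from outside, world axes, zero at the start; "wrist_torque": the same for the moment, N m; "opening": opening from 0.0 (shut) to 1.0 (fully open); "grasp_force": force on a finger pad.
Only numpy, scipy, OpenCV 4.12 (cv2) and the standard library are available. Lean on these libraries where they do the work, as an engineer would, in place of code of your own. Each camera call takes 0.05 s, during which the arm holds its last target. There are 200 camera calls.

### The job

Push the loaded slide carrier along its rods into the hooded reader until you feel it click past the hidden catch and come up against the sprung end stop, so that it stays latched in when you let go; push gently and do not ram the stop. Then, with the carrier latched, press the start button on the reader's little console all the way down and let it go. Leave the beaker and the dropper bottle standing where they are.

Things in the scene. Friction and masses are not known exactly. Their poses are not given: they have to be found in the camera images.
- reader: Slide reader, fixed: aluminium base 360x110x8 mm with two steel rods along it, grey hood over the far end. Origin: centre of the base's underside; local +x along the rods into the hood (push direction), y left, z up. Console block 56x56x34 mm at local x -15, y -98 mm. Where the catch and stop sit under the hood differs by up to 40 mm from run to run and has to be felt.
- hood_mouth (a point): Middle of the lower edge of the hood's open mouth, 8 mm above the worktop. The hood reaches from here 140 mm on along local +x, is 120 mm wide and 81 mm high (worktop to roof).
- carrier (a joint): Travel (m) of the slide carrier along local +x: 110x74 mm aluminium deck, card slide box fixed on it, 0.35 to 0.6 kg, 1.2 N to slide. Starts at 0 to 0.035, latches 0.06 to 0.145 m further. At the catch the push rises to 3-6 N, then drops (click). Directly behind it the sprung stop begins. A push of 10 to 11 N is surely past the catch.
- push_face (a point): Centre of the flat rear face of the carrier's upright push plate (56 mm wide, 6 mm thick, 28 to 74 mm above the worktop; this point at 51 mm). Axes as the reader's. Push here along local +x with closed fingers. Behind it only the rods (top 20 mm above the worktop) and their end blocks (21 mm).
- cushion (a joint): How far the hidden sprung end stop is pressed in (m): 0 untouched, 0.003 to 0.004 with the carrier latched and let go (the spring sets it back against the catch, which holds it), 0.016 solid. 2 N at first touch, plus 0.7 N per mm, about 14 N in all when solid. If it reads 0 after letting go, the carrier is not latched.
- start (a joint): Start button travel (m): 0 up, 0.006 fully down; springs back by itself. Fully down takes 5 N. More than 35 N on the button, carrier or reader does damage.
- start_top (a point): Top centre of the black round start button, 24 mm across, on the console, about 56 mm above the worktop. Pressed straight down.
- beaker: Glass beaker, 52 mm across, 69 mm high, on the worktop right of the hood. Bystander. Origin: centre of its underside, z up.
- dropper: Dropper bottle, 36 mm across, 98 mm high, on the worktop left of the hood. Bystander. Origin: centre of its underside, z up.

How it is judged (in metres and radians):
On the way, in this order (a step that is already met when the one before it is completed fails the run):
1. the carrier has been pushed in past the catch and, let go by the robot, stays latched against the sprung stop (value of joint cushion between 0.0015 and 0.007 m and velocity of joint carrier between -0.005 and 0.005 m/s and contact force between each of the arm, the fingers and reader below 0.3 N), for 0.3 s.
2. with the carrier latched, the start button is pressed fully down (value of joint cushion between 0.0015 and 0.007 m and value of joint start above 0.0045 m), for 0.05 s.
At the end, for the whole second after the job is handed in: The carrier is at rest and latched (sprung stop held in by 1.5 to 7 mm), the start button is up again, the beaker and the dropper bottle stand upright (value of joint cushion between 0.0015 and 0.007 m and velocity of joint carrier between -0.005 and 0.005 m/s and value of joint start below 0.0015 m and angle between each of beaker, dropper's own z axis and vertical below 0.3 rad); the robot touches nothing.
It fails at once if the reader, its carrier or its button is pushed with more than 35 N (contact force between any of the arm, the fingers and reader above 35 N).
It fails at once if the start button is pressed before the carrier is latched (value of joint start above 0.003 m and value of joint cushion below 0.001 m).
It fails at once if the beaker or the dropper bottle is knocked over or moved more than 20 mm (not (angle between beaker's own z axis and vertical below 0.3 rad) or not (angle between dropper's own z axis and vertical below 0.3 rad) or distance of any of beaker, dropper from where it was at the start of the episode above 0.02 m).
It also fails if it takes over 51 s, if anything falls off the work surface, if the arm or the gripper's body presses on something with over 40 N, if the wrist force passes 120 N, or if a joint passes its speed limit or range.

## Working session

There is one attempt and no reset: what is moved stays moved. The work goes in short steps, Python scripts to look and compute and a tool call to move; the robot and the scene stay as the last step left them, time stands still between calls to the robot, and variables do not carry over. Pictures are saved under pics/ and viewed, at most 10 in all, crops included, and the job is handed in when it is done.

Besides the shell and the picture viewer there is one more tool, called after ">>>" as name(argument=value, ...), one argument or row to a line, values as JSON. play_rows: Moves the arm, as the interface text tells. Its arguments: {"type":"object","properties":{"steps":{"type":"array"},"grip_force":{"type":"number"}},"required":["steps"]}

```bash
mkdir -p pics; cat > h.py <<'E'
import numpy as np, cv2
from rig import r, vision
def world(cam,uv,dep,cal,z=None):
    K=np.array(cal['mtx']);T=np.array(cal['extrinsics'])
    ray=np.linalg.inv(K)@np.array([uv[0],uv[1],1.])
    d=T[:3,:3]@ray;o=T[:3,3]
    if z is not None: return o+d*(z-o[2])/d[2]
    u,v=int(round(uv[0])),int(round(uv[1]))
    p=dep[max(0,v-2):v+3,max(0,u-2):u+3];p=p[p>0]
    return o+d*np.median(p) if p.size else None
E
python3 - <<'E'
from h import *
Z=dict(hood_mouth=8,push_face=51,start_top=56,beaker=0,dropper=0,reader=0)
ims=[]
for c in ['scene','side']:
    im,d=vision.grab_frame(c);cal=vision.calibration(c)
    cv2.imwrite(f'pics/{c}.png',cv2.resize(im[:,:,::-1],(800,600)))
    np.savez(f'{c}.npz',im=im,d=d)
    print(c,np.round(np.array(cal['extrinsics'])[:3,3]))
    for t,z in Z.items():
        for l in vision.landmark_of(c,t)[:1]:
            print(t,round(l['conf'],2),np.round(l['uv']),'z',np.round(world(c,l['uv'],d,cal,z),1),'d',world(c,l['uv'],d,cal))
print(r.sense())
E
```

```text
scene [  79. -988.  458.]
hood_mouth 0.93 [304. 252.] z [ 568.1 -357.5    8. ] d [ 557.11986422 -371.72354858   18.13090132]
push_face 0.69 [218. 258.] z [ 393.9 -350.6   51. ] d [ 398.8467817  -340.60442185   44.59745165]
start_top 0.43 [310. 260.] z [ 509.4 -450.8   56. ] d [ 509.73816024 -450.3324083    55.67052925]
beaker 0.98 [358. 282.] z [ 589.6 -482.2    0. ] d [ 575.15162265 -496.51193606   12.9267311 ]
reader 0.65 [286. 260.] z [ 532.6 -352.2    0. ] d [ 518.53596699 -371.93734608   14.20424707]
side [591. 330. 634.]
hood_mouth 0.89 [252. 213.] z [ 580.4 -352.9    8. ] d [ 581.45397531 -285.90404434   69.4568316 ]
push_face 0.56 [338. 200.] z [ 398.5 -335.6   51. ] d [ 404.51066074 -314.78673511   69.24924418]
start_top 0.52 [279. 170.] z [ 515.8 -439.5   56. ] d [ 515.69838993 -440.99802526   54.9099048 ]
beaker 0.95 [248. 179.] z [ 585.7 -485.7    0. ] d [ 586.47108659 -380.27252569   81.99990102]
dropper 0.75 [212. 252.] z [ 664.6 -252.7    0. ] d [ 661.64179943 -229.01808338   25.8158848 ]
{'clock': 0.7, 'qpos': array([-1.15043019e+00,  3.52966486e-01,  1.63339442e+00,  8.11760979e-06,
        1.15521360e+00, -2.37821368e-03]), 'qvel': array([-0.00073014, -0.00053884, -0.0022312 ,  0.00078033,  0.00035113,
        0.00262817]), 'joint_efforts': array([ 2.76008410e-03, -6.05007076e+01, -3.42384660e+01, -1.60053389e-05,
        1.19082233e-03,  5.41018281e-06]), 'eef_pos': array([ 256.43146445, -569.97521453,  231.30430659]), 'tcp_rot': array([ 3.14157449e+00, -7.38353257e-06,  4.22741076e-01]), 'contact_force': array([-0.90056462,  0.19071748, -0.30719001]), 'wrist_torque': array([-0.02913113, -0.00017128, -0.01970694]), 'grasp_force': 0.0, 'opening': 0.9974658788757251}
```

View pics/scene.png

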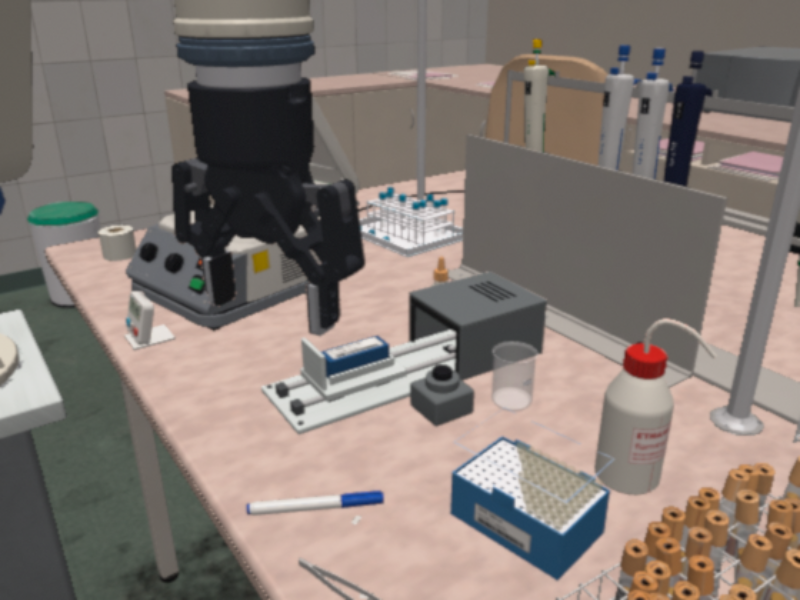

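View pics/side.png

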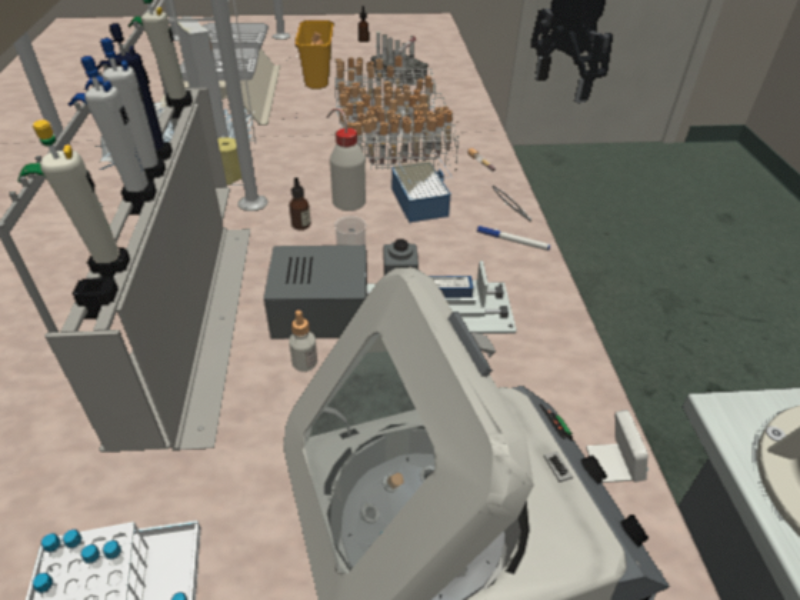

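The side view shows the hood (roof about 318,265), the button (400,247), the push plate (485,280), the dropper (302,345) and the beaker (350,232). The scene view shows the plate (313,365), the button (442,373), the hood mouth (432,340) and the beaker (513,375). The network points agree with these. Next I'll get the yaw from depth.

```bash
python3 - <<'E'
from h import *
for c in ['scene','side']:
    f=np.load(c+'.npz');d=f['d'];im=f['im'];cal=vision.calibration(c)
    K=np.array(cal['mtx']);T=np.array(cal['extrinsics'])
    v,u=np.mgrid[:420,:560]
    P=np.stack([(u-K[0,2])/K[0,0]*d,(v-K[1,2])/K[1,1]*d,d],-1)@T[:3,:3].T+T[:3,3]
    P=P[d>0]
    def box(n,x,y,z):
        m=(P[:,0]>x[0])&(P[:,0]<x[1])&(P[:,1]>y[0])&(P[:,1]<y[1])&(P[:,2]>z[0])&(P[:,2]<z[1])
        q=P[m]
        if len(q)>8: print(c,n,len(q),'med',np.round(np.median(q,0),1),'rect',[np.round(a,1) for a in cv2.minAreaRect(q[:,:2].astype(np.float32))],'ext',np.round(np.percentile(q,[3,97],axis=0),0).tolist())
    box('roof',(540,750),(-440,-270),(77,85))
    box('plate',(370,425),(-390,-300),(40,78))
    box('platetop',(370,425),(-390,-300),(66,78))
    box('btn',(485,545),(-475,-415),(51,60))
    box('console',(470,560),(-490,-400),(30,37))
    box('base',(340,560),(-420,-280),(5,12))
    for t in ['reader','push_face','hood_mouth']:
        for l in vision.landmark_of(c,t)[:2]: print(t,l['conf'],l['uv'])
E
```

```text
scene roof 2052 med [ 635.5 -360.7   80.7] rect [array([ 641.8, -353.5]), array([122.2, 142.3]), np.float64(87.6)] ext [[574.0, -412.0, 78.0], [706.0, -298.0, 82.0]]
scene plate 443 med [ 399.7 -350.6   55.9] rect [array([ 411.5, -342.4]), array([57.3, 27.8]), np.float64(88.1)] ext [[397.0, -369.0, 41.0], [424.0, -317.0, 74.0]]
scene platetop 113 med [ 399.9 -345.1   72.5] rect [array([ 401.1, -341.8]), array([56.7,  6.2]), np.float64(87.3)] ext [[397.0, -369.0, 66.0], [404.0, -316.0, 75.0]]
scene btn 107 med [ 510.5 -447.4   55.3] rect [array([ 512.3, -445.4]), array([24.3, 21.7]), np.float64(47.0)] ext [[501.0, -456.0, 51.0], [522.0, -436.0, 57.0]]
scene console 373 med [ 497.5 -461.4   33.4] rect [array([ 512.2, -446.1]), array([55.5, 56.2]), np.float64(88.0)] ext [[485.0, -473.0, 30.0], [536.0, -421.0, 36.0]]
scene base 1847 med [ 409.5 -372.3    7.9] rect [array([ 455.5, -352.1]), array([128.2, 208.1]), np.float64(87.1)] ext [[354.0, -398.0, 6.0], [552.0, -293.0, 10.0]]
reader 0.65 [286.5, 260.3]
reader 0.4 [355.8, 283.3]
push_face 0.69 [218.0, 257.8]
hood_mouth 0.93 [303.6, 252
[... 345 characters left out ...]
 67 med [ 403.1 -334.9   72.8] rect [array([ 401.7, -338.5]), array([55.3,  6.1]), np.float64(87.8)] ext [[399.0, -362.0, 67.0], [405.0, -312.0, 76.0]]
side btn 60 med [ 513.  -441.1   55.9] rect [array([ 513.9, -441.3]), array([22.7, 21.5]), np.float64(62.5)] ext [[503.0, -452.0, 52.0], [523.0, -432.0, 58.0]]
side console 211 med [ 516.8 -426.5   33.4] rect [array([ 512.6, -441.4]), array([54.5, 54.9]), np.float64(86.3)] ext [[487.0, -465.0, 30.0], [540.0, -415.0, 36.0]]
side base 604 med [ 380.  -308.9    8.1] rect [array([ 456.1, -339.5]), array([111.9, 208.3]), np.float64(88.6)] ext [[354.0, -387.0, 6.0], [425.0, -284.0, 10.0]]
push_face 0.56 [338.4, 200.0]
hood_mouth 0.89 [252.2, 213.2]
```

```bash
python3 - <<'E'
from h import *
H=np.full((16,16),-1.)
for c in ['scene','side']:
    f=np.load(c+'.npz');d=f['d'];cal=vision.calibration(c)
    K=np.array(cal['mtx']);T=np.array(cal['extrinsics'])
    v,u=np.mgrid[:420,:560]
    P=np.stack([(u-K[0,2])/K[0,0]*d,(v-K[1,2])/K[1,1]*d,d],-1)@T[:3,:3].T+T[:3,3]
    P=P[d>0];
    i=((P[:,0]-100)//40).astype(int);j=((P[:,1]+500)//40).astype(int)
    m=(i>=0)&(i<16)&(j>=0)&(j<16)&(P[:,2]<600);np.maximum.at(H,(i[m],j[m]),P[m,2])
print('cols y from -500 step 40')
for k in range(16): print(100+40*k,H[k].round().astype(int).tolist())
E
```

```text
cols y from -500 step 40
100 [-1, -1, -1, -1, -1, -1, -1, -1, 3, 5, 21, 28, 15, 15, 2, 2]
140 [-1, -1, -1, -1, -1, -1, -1, -1, 2, 3, 2, 378, 338, 243, 3, 2]
180 [-1, -1, -1, -1, -1, -1, -1, -1, -1, -1, -1, 444, 385, 261, -1, -1]
220 [332, 3, 3, 3, 2, 3, 3, 2, 3, 3, 6, 443, 3, 3, 3, 2]
260 [15, 3, 3, 5, 3, 3, 3, 3, 3, 3, 68, 68, 3, 3, 3, 2]
300 [13, 3, 4, 3, 3, 3, 3, 3, 3, 3, 31, 53, 84, 97, 98, 92]
340 [3, 4, 11, 23, 22, 11, 3, 4, 3, 76, 92, 99, 108, 117, 118, 119]
380 [3, 3, 25, 77, 76, 11, 3, 3, 2, 107, 119, 119, 124, 122, 121, 121]
420 [3, 3, 30, 59, 58, 11, 2, 2, 2, 78, 120, 120, 120, 123, 124, 123]
460 [47, 48, 36, 58, 59, -1, 1, 2, 2, 2, 115, -1, -1, 327, 326, 329]
500 [47, 59, 36, 38, 21, 7, 2, 2, 1, 2, 118, 330, 334, 335, 335, 332]
540 [69, 69, 83, 83, 83, 83, 2, 2, 2, 2, 306, 332, 333, 327, 314, 303]
580 [70, 70, 84, 84, 83, 84, 2, 2, 2, 2, 249, 293, 288, 269, 254, 242]
620 [2, 1, 84, 84, 83, 82, 98, 2, 2, 2, 2, 228, 223, 209, 193, 180]
660 [2, 2, 84, 85, 84, 83, 99, 3, 3, 3, 3, 159, 157, 3, 3, -1]
700 [2, 2, 84, 83, 84, 84, 3, 4, 3, 4, 3, 3, 3, 4, 3, -1]
```

>>> play_rows(
  steps=[
    {"delta_pos": [2.5,-2.5,0.5],"yaw": 0.06,"jaw": 60},
    {"delta_pos": [5,-5,2],"yaw": 0.13,"jaw": 30},
    {"delta_pos": [8,-8,4],"yaw": 0.22,"jaw": 0},
    {"delta_pos": [11,-10.8,6.5],"yaw": 0.3,"jaw": 0},
    {"delta_pos": [14,-13.6,9],"yaw": 0.38,"jaw": 0},
    {"delta_pos": [16.5,-16,11.5],"yaw": 0.44,"jaw": 0},
    {"delta_pos": [17.9,-17.4,13],"yaw": 0.469,"jaw": 0},
    {"delta_pos": [17.9,-17.4,13],"yaw": 0.469,"jaw": 0},
  ],
)

```text
clock: 1.8
eef_pos: [347.6, -334.7, 99.5]
tcp_rot: [-3.138, 0.003, -0.044]
contact_force: [-0.2, 0.9, 0.5]
opening: 0.005
grasp_force: 0.0
```

>>> play_rows(
  steps=[
    {"delta_pos": [0,0,2],"yaw": 0,"jaw": 0},
    {"delta_pos": [0,0,4.5],"yaw": 0,"jaw": 0},
    {"delta_pos": [0,0,6],"yaw": 0,"jaw": 0},
    {"delta_pos": [0.3,0,6.3],"yaw": 0,"jaw": 0},
    {"delta_pos": [0.8,0,6.3],"yaw": 0,"jaw": 0},
    {"delta_pos": [1.4,0,6.3],"yaw": 0,"jaw": 0},
    {"delta_pos": [2.0,0,6.3],"yaw": 0,"jaw": 0},
    {"delta_pos": [2.0,0,6.3],"yaw": 0,"jaw": 0},
  ],
)

```text
clock: 2.6
eef_pos: [369.8, -339.5, 39.2]
tcp_rot: [3.14, -0.002, -0.046]
contact_force: [0.3, -0.7, 0.2]
opening: 0.003
grasp_force: 0.0
```

```bash
python3 - <<'E'
from h import *
print(r.sense()['eef_pos'],r.sense()['tcp_rot'],r.sense()['contact_force'])
im,d=vision.grab_frame('scene');cv2.imwrite('pics/s2.png',cv2.resize(im[170:330,130:400,::-1],(800,474)))
E
```

```text
[ 369.81102171 -339.50842746   39.15544224] [ 3.14014160e+00 -1.80984110e-03 -4.55386117e-02] [ 0.28397691 -0.70084736  0.20955603]
```

View pics/s2.png

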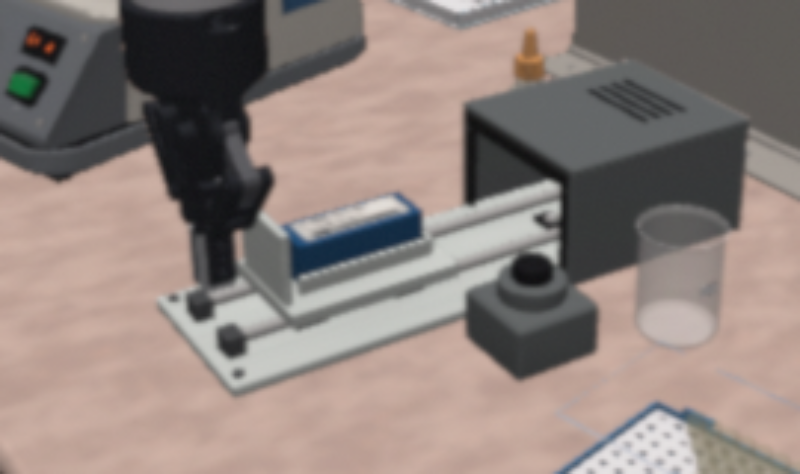

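The picture shows the closed fingertips (215,270) just behind the push plate (270,260), clear of the end blocks. Now I'll touch gently and push.

>>> play_rows(
  steps=[
    {"delta_pos": [0.6,0,0.2],"yaw": 0,"jaw": 0},
    {"delta_pos": [1.1,0,0.2],"yaw": 0,"jaw": 0},
    {"delta_pos": [1.3,0,0.2],"yaw": 0,"jaw": 0},
    {"delta_pos": [1.5,0,0.2],"yaw": 0,"jaw": 0},
    {"delta_pos": [1.7,0,0.2],"yaw": 0,"jaw": 0},
    {"delta_pos": [1.9,0,0.2],"yaw": 0,"jaw": 0},
    {"delta_pos": [2.2,0,0.2],"yaw": 0,"jaw": 0},
    {"delta_pos": [2.6,0,0.2],"yaw": 0,"jaw": 0},
  ],
)

```text
clock: 3.45
eef_pos: [394.1, -339.9, 36.2]
tcp_rot: [-3.141, 0.001, -0.046]
contact_force: [-1.1, -0.3, 0.3]
opening: 0.001
grasp_force: 0.7
```

>>> play_rows(
  steps=[
    {"delta_pos": [0.4,0,0],"yaw": 0,"jaw": 0},
    {"delta_pos": [0.9,0,0],"yaw": 0,"jaw": 0},
    {"delta_pos": [1.5,0,0],"yaw": 0,"jaw": 0},
    {"delta_pos": [2.1,0,0],"yaw": 0,"jaw": 0},
    {"delta_pos": [2.7,0,0],"yaw": 0,"jaw": 0},
    {"delta_pos": [3.3,0,0],"yaw": 0,"jaw": 0},
    {"delta_pos": [3.8,0,0],"yaw": 0,"jaw": 0},
    {"delta_pos": [4.0,0,0],"yaw": 0,"jaw": 0},
  ],
)

```text
clock: 4.25
eef_pos: [434.9, -341.9, 36.3]
tcp_rot: [3.141, -0.0, -0.046]
contact_force: [-1.8, -0.3, 1.0]
opening: -0.004
grasp_force: 0.6
```

>>> play_rows(
  steps=[
    {"delta_pos": [0.15,0,0],"yaw": 0,"jaw": 0},
    {"delta_pos": [0.3,0,0],"yaw": 0,"jaw": 0},
    {"delta_pos": [0.45,0,0],"yaw": 0,"jaw": 0},
    {"delta_pos": [0.6,0,0],"yaw": 0,"jaw": 0},
    {"delta_pos": [0.75,0,0],"yaw": 0,"jaw": 0},
    {"delta_pos": [0.9,0,0],"yaw": 0,"jaw": 0},
    {"delta_pos": [1.0,0,0],"yaw": 0,"jaw": 0},
    {"delta_pos": [1.0,0,0],"yaw": 0,"jaw": 0},
  ],
)

```text
clock: 5.05
eef_pos: [444.5, -342.3, 36.3]
tcp_rot: [3.141, -0.0, -0.046]
contact_force: [0.1, -0.1, -0.2]
opening: 0.001
grasp_force: 0.0
```

>>> play_rows(
  steps=[
    {"delta_pos": [0.1,0,0],"yaw": 0,"jaw": 0},
    {"delta_pos": [0.25,0,0],"yaw": 0,"jaw": 0},
    {"delta_pos": [0.4,0,0],"yaw": 0,"jaw": 0},
    {"delta_pos": [0.5,0,0],"yaw": 0,"jaw": 0},
    {"delta_pos": [0.6,0,0],"yaw": 0,"jaw": 0},
    {"delta_pos": [0.7,0,0],"yaw": 0,"jaw": 0},
    {"delta_pos": [0.8,0,0],"yaw": 0,"jaw": 0},
    {"delta_pos": [0.8,0,0],"yaw": 0,"jaw": 0},
  ],
)

```text
clock: 5.85
eef_pos: [452.4, -342.7, 36.3]
tcp_rot: [3.142, -0.0, -0.046]
contact_force: [-0.4, 0.3, 0.4]
opening: -0.001
grasp_force: 0.1
```

>>> play_rows(
  steps=[
    {"delta_pos": [0.1,0,0],"yaw": 0,"jaw": 0},
    {"delta_pos": [0.2,0,0],"yaw": 0,"jaw": 0},
    {"delta_pos": [0.3,0,0],"yaw": 0,"jaw": 0},
    {"delta_pos": [0.4,0,0],"yaw": 0,"jaw": 0},
    {"delta_pos": [0.5,0,0],"yaw": 0,"jaw": 0},
    {"delta_pos": [0.6,0,0],"yaw": 0,"jaw": 0},
    {"delta_pos": [0.7,0,0],"yaw": 0,"jaw": 0},
    {"delta_pos": [0.8,0,0],"yaw": 0,"jaw": 0},
  ],
)

```text
clock: 6.65
eef_pos: [460.2, -343.0, 36.2]
tcp_rot: [-3.142, 0.0, -0.046]
contact_force: [-1.9, 0.1, 0.9]
opening: 0.001
grasp_force: 0.6
```

>>> play_rows(
  steps=[
    {"delta_pos": [0.1,0,0],"yaw": 0,"jaw": 0},
    {"delta_pos": [0.2,0,0],"yaw": 0,"jaw": 0},
    {"delta_pos": [0.3,0,0],"yaw": 0,"jaw": 0},
    {"delta_pos": [0.4,0,0],"yaw": 0,"jaw": 0},
    {"delta_pos": [0.5,0,0],"yaw": 0,"jaw": 0},
    {"delta_pos": [0.6,0,0],"yaw": 0,"jaw": 0},
    {"delta_pos": [0.7,0,0],"yaw": 0,"jaw": 0},
    {"delta_pos": [0.8,0,0],"yaw": 0,"jaw": 0},
  ],
)

```text
clock: 7.45
eef_pos: [468.2, -343.4, 36.3]
tcp_rot: [-3.142, 0.0, -0.046]
contact_force: [-0.6, -0.7, 0.1]
opening: 0.002
grasp_force: 0.6
```

>>> play_rows(
  steps=[
    {"delta_pos": [0.1,0,0],"yaw": 0,"jaw": 0},
    {"delta_pos": [0.2,0,0],"yaw": 0,"jaw": 0},
    {"delta_pos": [0.3,0,0],"yaw": 0,"jaw": 0},
    {"delta_pos": [0.4,0,0],"yaw": 0,"jaw": 0},
    {"delta_pos": [0.5,0,0],"yaw": 0,"jaw": 0},
    {"delta_pos": [0.6,0,0],"yaw": 0,"jaw": 0},
    {"delta_pos": [0.7,0,0],"yaw": 0,"jaw": 0},
    {"delta_pos": [0.8,0,0],"yaw": 0,"jaw": 0},
  ],
)

```text
clock: 8.25
eef_pos: [476.2, -343.8, 36.3]
tcp_rot: [-3.142, -0.0, -0.046]
contact_force: [-1.7, 0.7, 0.9]
opening: -0.0
grasp_force: 0.6
```

>>> play_rows(
  steps=[
    {"delta_pos": [0.1,0,0],"yaw": 0,"jaw": 0},
    {"delta_pos": [0.2,0,0],"yaw": 0,"jaw": 0},
    {"delta_pos": [0.3,0,0],"yaw": 0,"jaw": 0},
    {"delta_pos": [0.4,0,0],"yaw": 0,"jaw": 0},
    {"delta_pos": [0.5,0,0],"yaw": 0,"jaw": 0},
    {"delta_pos": [0.6,0,0],"yaw": 0,"jaw": 0},
    {"delta_pos": [0.7,0,0],"yaw": 0,"jaw": 0},
    {"delta_pos": [0.8,0,0],"yaw": 0,"jaw": 0},
  ],
)

```text
clock: 9.05
eef_pos: [484.2, -344.1, 36.3]
tcp_rot: [-3.142, 0.0, -0.046]
contact_force: [-1.9, 0.9, 0.8]
opening: -0.003
grasp_force: 0.6
```

>>> play_rows(
  steps=[
    {"delta_pos": [0.1,0,0],"yaw": 0,"jaw": 0},
    {"delta_pos": [0.2,0,0],"yaw": 0,"jaw": 0},
    {"delta_pos": [0.3,0,0],"yaw": 0,"jaw": 0},
    {"delta_pos": [0.4,0,0],"yaw": 0,"jaw": 0},
    {"delta_pos": [0.5,0,0],"yaw": 0,"jaw": 0},
    {"delta_pos": [0.6,0,0],"yaw": 0,"jaw": 0},
    {"delta_pos": [0.7,0,0],"yaw": 0,"jaw": 0},
    {"delta_pos": [0.8,0,0],"yaw": 0,"jaw": 0},
  ],
)

```text
clock: 9.85
eef_pos: [491.9, -344.4, 36.3]
tcp_rot: [-3.141, 0.001, -0.046]
contact_force: [-4.6, -0.4, 2.7]
opening: -0.0
grasp_force: 2.3
```

>>> play_rows(
  steps=[
    {"delta_pos": [0.05,0,0],"yaw": 0,"jaw": 0},
    {"delta_pos": [0.1,0,0],"yaw": 0,"jaw": 0},
    {"delta_pos": [0.15,0,0],"yaw": 0,"jaw": 0},
    {"delta_pos": [0.2,0,0],"yaw": 0,"jaw": 0},
    {"delta_pos": [0.25,0,0],"yaw": 0,"jaw": 0},
    {"delta_pos": [0.3,0,0],"yaw": 0,"jaw": 0},
    {"delta_pos": [0.35,0,0],"yaw": 0,"jaw": 0},
    {"delta_pos": [0.4,0,0],"yaw": 0,"jaw": 0},
  ],
)

```text
clock: 10.65
eef_pos: [496.4, -344.7, 36.3]
tcp_rot: [3.142, -0.0, -0.046]
contact_force: [-2.4, 1.3, 0.7]
opening: 0.003
grasp_force: 1.4
```

>>> play_rows(
  steps=[
    {"delta_pos": [0.1,0,0],"yaw": 0,"jaw": 0},
    {"delta_pos": [0.2,0,0],"yaw": 0,"jaw": 0},
    {"delta_pos": [0.3,0,0],"yaw": 0,"jaw": 0},
    {"delta_pos": [0.4,0,0],"yaw": 0,"jaw": 0},
    {"delta_pos": [0.5,0,0],"yaw": 0,"jaw": 0},
    {"delta_pos": [0.6,0,0],"yaw": 0,"jaw": 0},
    {"delta_pos": [0.6,0,0],"yaw": 0,"jaw": 0},
    {"delta_pos": [0.6,0,0],"yaw": 0,"jaw": 0},
  ],
)

```text
clock: 11.45
eef_pos: [502.1, -344.9, 36.3]
tcp_rot: [-3.142, 0.0, -0.046]
contact_force: [-5.1, 0.5, 2.1]
opening: 0.003
grasp_force: 2.3
```

>>> play_rows(
  steps=[
    {"delta_pos": [0.1,0,0],"yaw": 0,"jaw": 0},
    {"delta_pos": [0.2,0,0],"yaw": 0,"jaw": 0},
    {"delta_pos": [0.3,0,0],"yaw": 0,"jaw": 0},
    {"delta_pos": [0.4,0,0],"yaw": 0,"jaw": 0},
    {"delta_pos": [0.45,0,0],"yaw": 0,"jaw": 0},
    {"delta_pos": [0.5,0,0],"yaw": 0,"jaw": 0},
    {"delta_pos": [0.5,0,0],"yaw": 0,"jaw": 0},
    {"delta_pos": [0.5,0,0],"yaw": 0,"jaw": 0},
  ],
)

```text
clock: 12.25
eef_pos: [506.3, -345.1, 36.3]
tcp_rot: [-3.141, 0.001, -0.046]
contact_force: [-8.4, -0.4, 5.1]
opening: 0.002
grasp_force: 4.0
```

>>> play_rows(
  steps=[
    {"delta_pos": [0.05,0,0],"yaw": 0,"jaw": 0},
    {"delta_pos": [0.1,0,0],"yaw": 0,"jaw": 0},
    {"delta_pos": [0.15,0,0],"yaw": 0,"jaw": 0},
    {"delta_pos": [0.2,0,0],"yaw": 0,"jaw": 0},
    {"delta_pos": [0.25,0,0],"yaw": 0,"jaw": 0},
    {"delta_pos": [0.3,0,0],"yaw": 0,"jaw": 0},
    {"delta_pos": [0.3,0,0],"yaw": 0,"jaw": 0},
    {"delta_pos": [0.3,0,0],"yaw": 0,"jaw": 0},
  ],
)

```text
clock: 13.05
eef_pos: [508.8, -345.2, 36.3]
tcp_rot: [-3.141, 0.002, -0.046]
contact_force: [-9.2, -0.0, 4.8]
opening: 0.0
grasp_force: 5.0
```

>>> play_rows(
  steps=[
    {"delta_pos": [0.05,0,0],"yaw": 0,"jaw": 0},
    {"delta_pos": [0.1,0,0],"yaw": 0,"jaw": 0},
    {"delta_pos": [0.15,0,0],"yaw": 0,"jaw": 0},
    {"delta_pos": [0.2,0,0],"yaw": 0,"jaw": 0},
    {"delta_pos": [0.25,0,0],"yaw": 0,"jaw": 0},
    {"delta_pos": [0.25,0,0],"yaw": 0,"jaw": 0},
    {"delta_pos": [0.25,0,0],"yaw": 0,"jaw": 0},
    {"delta_pos": [0.25,0,0],"yaw": 0,"jaw": 0},
  ],
)

```text
clock: 13.85
eef_pos: [511.0, -345.3, 36.2]
tcp_rot: [-3.141, 0.003, -0.046]
contact_force: [-12.4, 0.9, 7.4]
opening: 0.001
grasp_force: 5.7
```

Over 10 N: the carrier is past the catch. Now I'll back off slowly.

>>> play_rows(
  steps=[
    {"delta_pos": [-0.2,0,0],"yaw": 0,"jaw": 0},
    {"delta_pos": [-0.4,0,0],"yaw": 0,"jaw": 0},
    {"delta_pos": [-0.6,0,0],"yaw": 0,"jaw": 0},
    {"delta_pos": [-0.8,0,0],"yaw": 0,"jaw": 0},
    {"delta_pos": [-1.2,0,0],"yaw": 0,"jaw": 0},
    {"delta_pos": [-2.0,0,0],"yaw": 0,"jaw": 0},
    {"delta_pos": [-3.0,0,0],"yaw": 0,"jaw": 0},
    {"delta_pos": [-4.0,0,0],"yaw": 0,"jaw": 0},
  ],
)

```text
clock: 14.65
eef_pos: [472.1, -343.6, 36.3]
tcp_rot: [3.141, -0.001, -0.046]
contact_force: [-1.2, 0.4, 0.0]
opening: -0.003
grasp_force: 0.0
```

```bash
python3 - <<'E'
from h import *
s=r.sense();print(s['clock'],s['eef_pos'],s['contact_force'])
for c in ['scene','side']:
    im,d=vision.grab_frame(c);cal=vision.calibration(c)
    if c=='scene': cv2.imwrite('pics/s3.png',cv2.resize(im[170:330,130:400,::-1],(800,474)))
    K=np.array(cal['mtx']);T=np.array(cal['extrinsics'])
    v,u=np.mgrid[:420,:560]
    P=np.stack([(u-K[0,2])/K[0,0]*d,(v-K[1,2])/K[1,1]*d,d],-1)@T[:3,:3].T+T[:3,3]
    P=P[d>0]
    for lo,hi,y0,y1,z0,z1 in [(496,560,-380,-305,66,77),(485,545,-475,-415,52,60)]:
        q=P[(P[:,0]>lo)&(P[:,0]<hi)&(P[:,1]>y0)&(P[:,1]<y1)&(P[:,2]>z0)&(P[:,2]<z1)]
        print(c,len(q),np.round(q.mean(0),1) if len(q) else '',cv2.minAreaRect(q[:,:2].astype(np.float32)) if len(q)>4 else '')
E
```

```text
14.65 [ 472.12485387 -343.64101848   36.34192017] [-1.23239671  0.41004965  0.03095848]
scene 73 [ 513.6 -359.3   70.8] ((514.8201904296875, -357.83905029296875), (36.01752853393555, 6.593855381011963), 87.37659454345703)
scene 104 [ 511.  -446.9   55.2] ((512.2062377929688, -445.68756103515625), (23.04096221923828, 21.999950408935547), 29.240718841552734)
side 15 [ 515.3 -364.4   73.5] ((515.1803588867188, -364.6623840332031), (4.609281063079834, 14.697513580322266), 6.123517036437988)
side 61 [ 513.  -441.2   55.5] ((511.9280090332031, -442.2529602050781), (24.345233917236328, 21.758121490478516), 52.253902435302734)
```

View pics/s3.png

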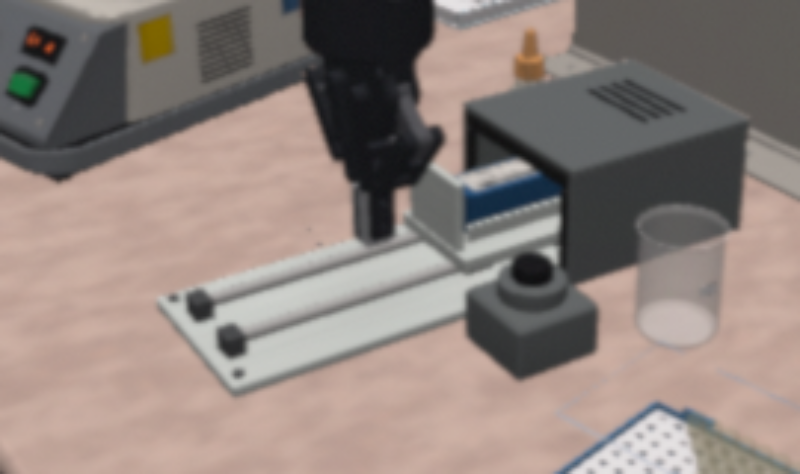

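>>> play_rows(
  steps=[
    {"delta_pos": [0,0,-2.5],"yaw": 0,"jaw": 0},
    {"delta_pos": [0,0,-5.5],"yaw": 0,"jaw": 0},
    {"delta_pos": [0,1,-6.5],"yaw": 0,"jaw": 0},
    {"delta_pos": [1,3.5,-6.5],"yaw": 0,"jaw": 0},
    {"delta_pos": [2.5,6.5,-6.5],"yaw": 0,"jaw": 0},
    {"delta_pos": [4,9,-6],"yaw": 0,"jaw": 0},
    {"delta_pos": [4.5,9.8,-5],"yaw": 0,"jaw": 0},
    {"delta_pos": [4.5,9.8,-4.5],"yaw": 0,"jaw": 0},
  ],
)

```text
clock: 15.55
eef_pos: [512.7, -444.1, 79.5]
tcp_rot: [-3.141, 0.001, -0.047]
contact_force: [-0.2, -0.4, -0.4]
opening: -0.003
grasp_force: 0.0
```

>>> play_rows(
  steps=[
    {"delta_pos": [0,0,1.0],"yaw": 0,"jaw": 0},
    {"delta_pos": [0,0,1.9],"yaw": 0,"jaw": 0},
    {"delta_pos": [0,0,2.2],"yaw": 0,"jaw": 0},
    {"delta_pos": [0,0,2.4],"yaw": 0,"jaw": 0},
    {"delta_pos": [0,0,2.6],"yaw": 0,"jaw": 0},
    {"delta_pos": [0,0,2.8],"yaw": 0,"jaw": 0},
    {"delta_pos": [0,0,3.0],"yaw": 0,"jaw": 0},
    {"delta_pos": [0,0,3.0],"yaw": 0,"jaw": 0},
  ],
)

```text
clock: 16.35
eef_pos: [513.2, -443.4, 51.4]
tcp_rot: [-3.141, -0.0, -0.046]
contact_force: [0.1, 3.7, 3.2]
opening: -0.001
grasp_force: 2.0
```

>>> play_rows(
  steps=[
    {"delta_pos": [0,0,0.04],"yaw": 0,"jaw": 0},
    {"delta_pos": [0,0,0.08],"yaw": 0,"jaw": 0},
    {"delta_pos": [0,0,0.12],"yaw": 0,"jaw": 0},
    {"delta_pos": [0,0,0.16],"yaw": 0,"jaw": 0},
    {"delta_pos": [0,0,0.2],"yaw": 0,"jaw": 0},
    {"delta_pos": [0,0,0.2],"yaw": 0,"jaw": 0},
    {"delta_pos": [0,0,0.2],"yaw": 0,"jaw": 0},
    {"delta_pos": [0,0,0.2],"yaw": 0,"jaw": 0},
  ],
)

```text
clock: 17.15
eef_pos: [513.2, -443.5, 50.0]
tcp_rot: [-3.141, -0.0, -0.046]
contact_force: [-1.8, 5.6, 11.1]
opening: -0.0
grasp_force: 5.3
```

The force reached 11 N, twice what it takes, so the button is fully down. Releasing.

>>> play_rows(
  steps=[
    {"delta_pos": [0,0,-0.3],"yaw": 0,"jaw": 0},
    {"delta_pos": [0,0,-0.7],"yaw": 0,"jaw": 0},
    {"delta_pos": [0,0,-1.5],"yaw": 0,"jaw": 0},
    {"delta_pos": [0,0,-3],"yaw": 0,"jaw": 0},
    {"delta_pos": [0,0,-5.5],"yaw": 0,"jaw": 0},
    {"delta_pos": [0,0,-8],"yaw": 0,"jaw": 0},
    {"delta_pos": [0,0,-8],"yaw": 0,"jaw": 0},
    {"delta_pos": [0,0,-8],"yaw": 0,"jaw": 0},
  ],
)

```text
clock: 17.95
eef_pos: [513.4, -444.1, 130.6]
tcp_rot: [3.14, -0.002, -0.046]
contact_force: [-0.0, -0.0, -0.5]
opening: 0.001
grasp_force: 0.0
```

```bash
python3 - <<'E'
from h import *
s=r.sense();print(s['clock'],s['eef_pos'],s['contact_force'])
im,d=vision.grab_frame('scene');cal=vision.calibration('scene')
cv2.imwrite('pics/s4.png',cv2.resize(im[170:330,130:400,::-1],(800,474)))
K=np.array(cal['mtx']);T=np.array(cal['extrinsics'])
v,u=np.mgrid[:420,:560]
P=np.stack([(u-K[0,2])/K[0,0]*d,(v-K[1,2])/K[1,1]*d,d],-1)@T[:3,:3].T+T[:3,3]
P=P[d>0]
for lo,hi,y0,y1,z0,z1 in [(496,560,-380,-305,66,77),(485,545,-475,-415,52,60)]:
    q=P[(P[:,0]>lo)&(P[:,0]<hi)&(P[:,1]>y0)&(P[:,1]<y1)&(P[:,2]>z0)&(P[:,2]<z1)]
    print(len(q),np.round(q.mean(0),1),cv2.minAreaRect(q[:,:2].astype(np.float32)))
E
```

```text
17.95 [ 513.4103862  -444.13254256  130.59347426] [-0.03953493 -0.01293326 -0.4886533 ]
109 [ 513.7 -349.4   71.3] ((514.9991455078125, -347.1368408203125), (55.74659729003906, 7.3369646072387695), 87.74995422363281)
101 [ 511.4 -446.7   55.1] ((512.1144409179688, -445.27630615234375), (21.9066162109375, 22.132965087890625), 23.53911018371582)
```

View pics/s4.png

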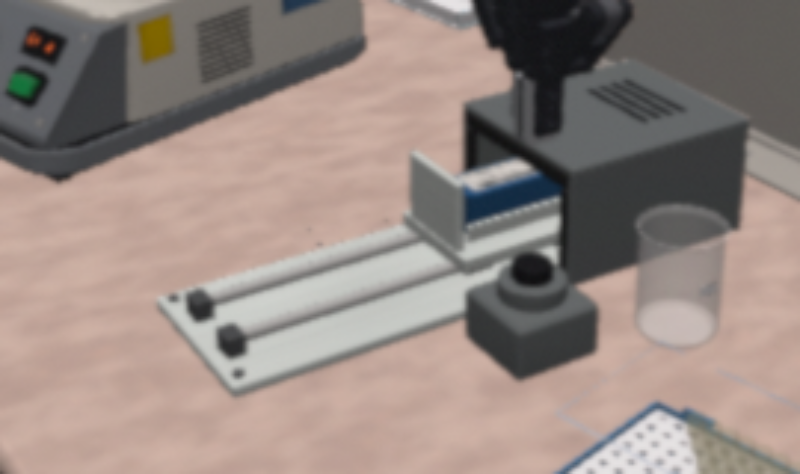

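The carrier (440,205) hasn't moved, the button (530,268) is up, and the beaker (680,275) is standing with the arm clear. Handing in.

```bash
python3 -c "
from rig import r
print(r.sign_off())"
```

```text
the job is handed in; nothing more can be done
None
```

The job is handed in, with no verdict returned: I pushed the carrier past the catch to about 12 N and it stayed in when let go, pressed the start button to about 11 N and saw it back up; the beaker stood in place in the last picture, and the arm never went near the dropper bottle.

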